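# Back off the ratchet clamp that holds a wing bracket

## Task

Two ratchet clamps stand on the bench: one grips a green-primed channel bracket between its jaw and anvil, the other is empty. On the clamp that holds the bracket, first lift the holding pawl by its ball knob and flip it right over so that it stays open, then turn the ratchet wheel back (anticlockwise seen from above) by about a quarter turn with its upright crank post, so that the jaw lets the bracket go. Leave the bracket standing where it is and leave the empty clamp alone.

Things in the scene. Friction and masses are not known exactly. Their poses are not given: they have to be found in the camera images.
- clamp: Steel ratchet clamp holding the bracket, bolted down. Origin: table top, on the wheel's vertical axis; x points to jaw and anvil (x 75..175 mm, 62 high), y to the pawl, z up. Foot plate 12 thick, x -75..180, y -75..137. Wheel radius 70, top z 57, saw teeth on its rim to z 67. The pawl's hinge is at (0, 118, 72), axis along x, between bearing plates (x -16..16, top z 82).
- wheel (a joint): Ratchet wheel and crank post, rad: 0 as found (jaw tight), grows anticlockwise seen from above (backwards, jaw opening 18 mm per rad); stop at 1.75. Turning it takes about 0.1 N m (2 to 3 N at the post) and it stays where it is left. While the pawl is closed it cannot turn back.
- wheel_post (a point): Black upright crank post on the wheel, round, diameter 20 mm, from z 57 to 105 mm, 45 mm from the wheel's axis; turns with the wheel. With the wheel at 0 it stands at (-34, -29) mm in the clamp's frame (140 deg clockwise from its x axis, seen from above). This point: on the post's axis, 92 mm above the table.
- pawl (a joint): Dark steel pawl bar, 12 mm wide, 62 long, 120 g, rad: 0 closed (nose between wheel teeth), grows as nose and ball swing up and outwards over the hinge, away from the wheel; stop at 2.4. Swings freely: let go below about 1.3 it drops shut, beyond about 1.4 it falls open and stays. Open, it lies below z 130 mm and within y 185 mm of the clamp.
- pawl_ball (a point): Centre of the black ball knob, diameter 18 mm, on an 8 mm stem standing on the pawl bar. Pawl closed: at (0, 78, 108) mm in the clamp's frame, that is 40 mm nearer the wheel than the hinge and 36 mm above it. It swings with the pawl in the clamp's y-z plane.
- bracket: Green-primed channel bracket, U-shaped, open upwards, 39 x 64 mm and 75 mm high, 80 to 170 g, loose, standing on the foot plate between the jaw and the anvil of the clamp. Origin: centre of its underside.
- spare_pawl (a joint): Pawl of the other, empty clamp, which looks the same but has nothing between its open jaw and its anvil; rad, 0 closed. To be left alone.
There are look-alikes about, which are no part of the job. Of the things that look like the bracket, the larger one is meant.

How it is judged (in metres and radians):
On the way, in this order (a step that is already met when the one before it is completed fails the run):
1. the holding pawl is flipped open while the wheel is still tight (value of joint pawl above 1.5 rad and value of joint wheel below 0.2 rad), for 0.2 s.
2. the wheel is turned back about a quarter turn (value of joint wheel above 1.3 rad), for 0.2 s.
At the end, for the whole second after the job is handed in: The wheel of the clamp with the bracket is turned back by at least 1.3 rad (75 degrees; its stop is at 1.75) and at rest, its pawl lies open (beyond 1.5 rad), and the bracket stands upright (within 0.2 rad) and at rest within 20 mm of where it stood (value of joint wheel above 1.3 rad and value of joint pawl above 1.5 rad and velocity of joint wheel between -0.05 and 0.05 rad/s and distance of bracket from where it was at the start of the episode below 0.02 m and angle between bracket's own z axis and vertical below 0.2 rad and linear speed of bracket below 0.02 m/s); the robot touches nothing.
It fails at once if the pawl of the empty clamp is lifted (beyond 0.4 rad) (value of joint spare_pawl above 0.4 rad).
It fails at once if the bracket is knocked over (angle between bracket's own z axis and vertical above 0.5 rad).
It also fails if it takes over 50 s, if anything falls off the work surface, if the arm or the gripper's body presses on something with over 40 N, if the wrist force passes 120 N, or if a joint passes its speed limit or range.

## Robot

A 6-joint arm with a two-finger parallel gripper is mounted at the origin on the work surface. World frame = base frame: x ahead of the robot, y to its left, z up, the work surface at z = 0. Lengths are in m, angles in degrees, forces in N, time in s.
With the tool pointing down it reaches from about 0.4 to 0.825 m from the base axis. Payload 7 kg.
Tool frame: the origin (TCP) lies midway between the tips of the shut fingers; the grasp point (between the pads) lies 19 mm behind it; z points along the fingers, y is the direction in which the jaws open and shut (so a half turn about z gives the same grasp; the last joint's range is limited). The gripper opens to 88 mm and grips with 3 to 60 N. Pads are 19 mm wide; open, the fingers measure 130 mm over their backs; the gripper's body (78 mm by 193 mm) begins 47 mm behind the grasp point.
Start: joints at [89.387, 20.546, 0.682, 0, -70.136, -16.507], TCP at [0.199, 0.645, 0.227] pointing down, gripper open.
Joint ranges: [-176.03, 176.03], [-82.01, 121.73], [-58.28, 71.71], [-173.87, 95.51], [-174.79, -0.11], [-173.66, 173.66]. Speed limits (degrees/s): [136.94, 136.94, 172.46, 180, 180, 180].

## Interface

Orientations are given as a 3x3 rotation matrix whose columns are the frame's x, y, z axes.
In Python, from rig import robot gives the robot as it stands. Calls block until the motion is done:
- robot.goto(position, orientation): joint-space move of the TCP to a pose.
- robot.servo_line(position, ori=None, speed=0.15): straight line of the TCP; ori=None keeps the orientation; speed is the mean speed in m/s.
- robot.movej(angles): joint-space move.
- robot.move_gripper(opening): opening from 0.0 (shut) to 1.0 (fully open); the grip force is fixed at half the most; returns when the fingers have stopped.
- robot.dwell(seconds).
- robot.ik(position, orientation): joint angles nearest the present ones, or None.
- robot.grab_frame(name): name is "side" or "top"; returns (picture, depth): 400x640x3 uint8, red, green, blue; 400x640 float32, m along the optical axis (not along the pixel's ray), 0 where there is no reading.
- robot.camera_info(name): a dict with "vfov" (degrees; the focal length in pixels is half the picture's height over the tangent of half this angle, whatever the lens; pixels are square), "cx", "cy" (the principal point, pixels), "view" (4x4, takes a point from world to camera coordinates). Camera axes: x right, y down, z forward; pixel columns grow to the right and rows downward; lengths in m; the calibration is good to about 2 mm. A picture is of the moment at which its call begins. camera_info takes no time and is no camera call.
A pose or a line that the arm cannot do raises robot.Unreachable and nothing moves.
- robot.job_done(): hands the job in, once; it reports no verdict.
Readings, each from a call of its own:
- robot.read_t(): time.
- robot.read_qpos(): joint angles.
- robot.read_qvel(): joint speeds.
- robot.read_effort(): joint torques, N m.
- robot.read_position(): TCP position.
- robot.read_tcp_rot(): TCP orientation.
- robot.read_force(): force on the tool from outside, world axes, zero at the start.
- robot.read_ft_torque(): the same for the moment, N m.
- robot.read_grip_width(): opening from 0.0 (shut) to 1.0 (fully open).
Only numpy, scipy, OpenCV 4.12 (cv2) and the standard library are available. Lean on these libraries where they do the work, as an engineer would, in place of code of your own. Each camera call takes 0.05 s, during which the arm holds its last target.

## Working session

There is one attempt and no reset: what is moved stays moved. The work goes in short steps, each a Python script; the robot and the scene stay as the last script left them, time stands still between calls to the robot, and variables do not carry over. Pictures are saved under pics/ and viewed, and the job is handed in when it is done.

```bash
mkdir -p pics; ls; python3 - <<'E'
from rig import robot
import cv2, numpy as np
for n in ("side","top"):
    p,d=robot.grab_frame(n); cv2.imwrite(f"pics/{n}0.png",p[:,:,::-1]); np.savez(f"{n}0.npz",p=p,d=d)
    i=robot.camera_info(n); print(n,i, (d>0).mean())
print(robot.read_t(),robot.read_tcp_rot())
E
```

```text
pics
side {'vfov': 51.428748679772205, 'cx': 318.7992625343324, 'cy': 205.71120854443473, 'view': array([[-0.7214008 , -0.69249072, -0.0061227 ,  0.42277483],
       [-0.44251479,  0.46775362, -0.76510601,  0.33681161],
       [ 0.53269272, -0.54923871, -0.64387522,  0.56827579],
       [ 0.        ,  0.        ,  0.        ,  1.        ]])} 0.99601171875
top {'vfov': 54.95862557589165, 'cx': 327.83916407294316, 'cy': 201.5472570984913, 'view': array([[-2.10278081e-03, -9.99997697e-01, -4.29169591e-04,
        -2.99745648e-03],
       [-9.96836606e-01,  2.13023115e-03, -7.94496276e-02,
         6.10980548e-01],
       [ 7.94503589e-02,  2.60746806e-04, -9.96838790e-01,
         8.82632806e-01],
       [ 0.00000000e+00,  0.00000000e+00,  0.00000000e+00,
         1.00000000e+00]])} 0.99605078125
0.1 [[ 9.55637631e-01 -2.94544774e-01 -3.06451158e-04]
 [-2.94544890e-01 -9.55636411e-01 -1.53539612e-03]
 [ 1.59387018e-04  1.55754593e-03 -9.99998774e-01]]
```

View pics/side0.png

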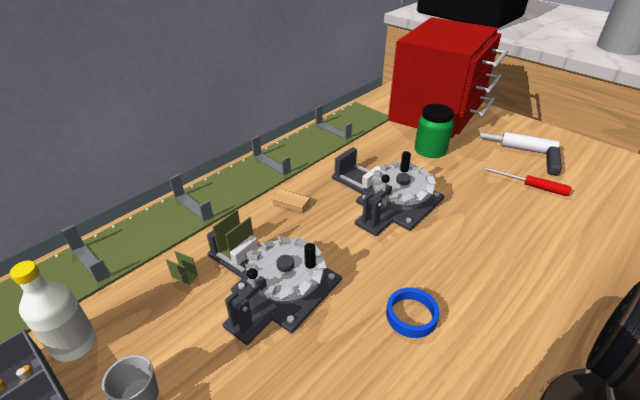

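View pics/top0.png

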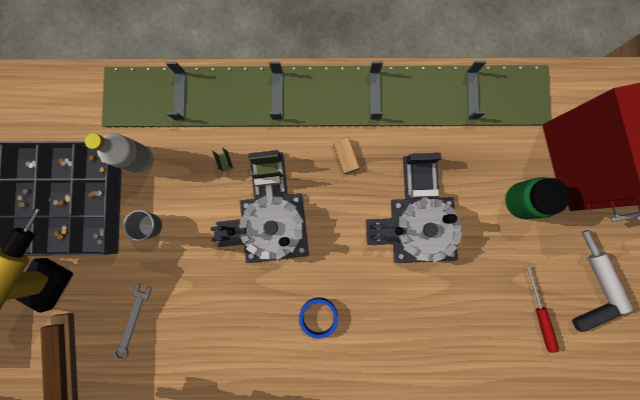

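The side view shows the clamp holding the green bracket at about (285,265), the empty one at about (400,185). In the top view they are at (270,228) and (430,228). The small green look-alike lies loose at (222,160) in the top view. I'll enlarge to confirm.

```bash
cat > h.py <<'E'
import numpy as np, cv2
def cam(i):
    f=200/np.tan(np.radians(i["vfov"]/2)); return f,i["cx"],i["cy"],np.array(i["view"])
def ray(i,u,v):
    f,cx,cy,V=cam(i); R=V[:3,:3]; t=V[:3,3]
    d=R.T@np.array([(u-cx)/f,(v-cy)/f,1.0]); return -R.T@t,d
def onz(i,u,v,z):
    o,d=ray(i,u,v); return o+d*(z-o[2])/d[2]
def depthpt(i,u,v,z):
    o,d=ray(i,u,v); return o+d*z
def cross2(i1,p1,i2,p2):
    o1,d1=ray(i1,*p1);o2,d2=ray(i2,*p2)
    A=np.stack([d1,-d2],1); s=np.linalg.lstsq(A,o2-o1,rcond=None)[0]
    a=o1+d1*s[0];b=o2+d2*s[1]; return (a+b)/2,np.linalg.norm(a-b)
def proj(i,P):
    f,cx,cy,V=cam(i); c=V[:3,:3]@np.asarray(P)+V[:3,3]; return cx+f*c[0]/c[2],cy+f*c[1]/c[2]
E
python3 - <<'E'
import cv2
t=cv2.imread("pics/top0.png")[140:280,200:340]; s=cv2.imread("pics/side0.png")[200:350,200:350]
cv2.imwrite("pics/tc.png",cv2.resize(t,None,fx=4,fy=4,interpolation=cv2.INTER_CUBIC))
cv2.imwrite("pics/sc.png",cv2.resize(s,None,fx=4,fy=4,interpolation=cv2.INTER_CUBIC))
E
```

```text
(no output)
```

View pics/tc.png

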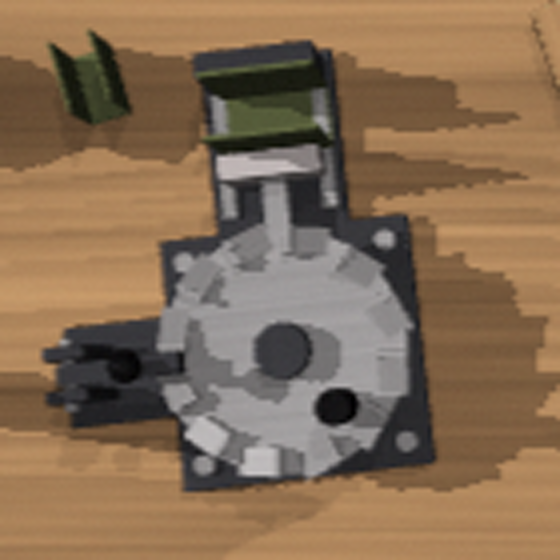

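View pics/sc.png

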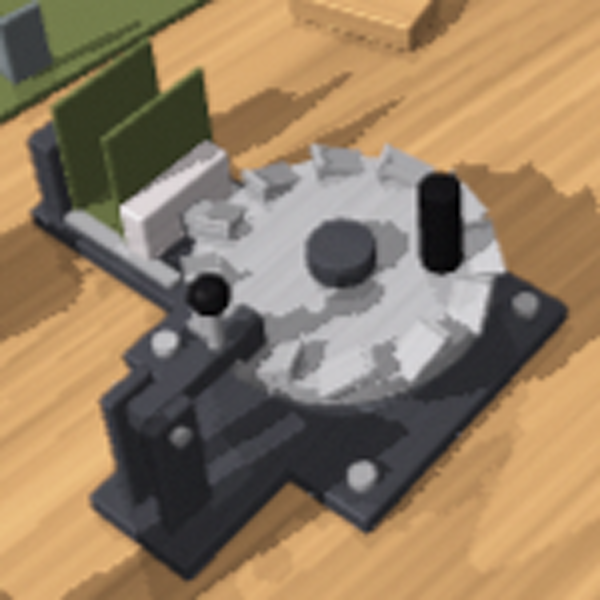

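Confirmed: a green U bracket sits between jaw and anvil on this clamp. The small green one beside it at crop (90,80) is loose, so it isn't the one meant. The ball is at about (231,232) top and (252,273) side, the post top at (284,242) top and (310,245) side. Next I'll locate them by mask.

```bash
cat > loc.py <<'E'
from rig import robot
from h import *
import scipy.optimize as so
def comp(p,box,thr=45):
    u0,v0,u1,v1=box; g=p[v0:v1,u0:u1].max(2); m=(g<thr).astype(np.uint8)
    n,l,s,c=cv2.connectedComponentsWithStats(m); return [(int(s[k,4]),np.round(c[k]+[u0,v0],2), s[k,:4]+[u0,v0,0,0]) for k in range(1,n) if s[k,4]>8]
E
python3 - <<'E'
from loc import *
T=np.load("top0.npz");S=np.load("side0.npz")
for t in (22,30,40):
    print(t,"ball top",comp(T["p"],(222,222,240,240),t)); print("post top",comp(T["p"],(276,233,294,250),t))
    print("ball side",comp(S["p"],(244,263,262,282),t)); print("post side",comp(S["p"],(302,240,320,272),t))
E
```

```text
22 ball top [(64, array([229.09, 230.31]), array([222, 227,  13,   9])), (20, array([225.5 , 237.95]), array([222, 237,   8,   3]))]
post top [(47, array([284.09, 241.11]), array([280, 238,   9,   8]))]
ball side [(35, array([253.2 , 274.49]), array([248, 269,   9,  10]))]
post side [(163, array([310.06, 257.74]), array([305, 245,  10,  23]))]
30 ball top [(80, array([229.08, 230.12]), array([222, 226,  14,  10])), (24, array([225.5, 238. ]), array([222, 237,   8,   3]))]
post top [(64, array([283.91, 241.3 ]), array([280, 238,   9,   8]))]
ball side [(63, array([252.3 , 273.59]), array([247, 269,  10,  10]))]
post side [(213, array([309.8 , 255.18]), array([305, 244,  10,  24]))]
40 ball top [(92, array([229.2, 230.1]), array([222, 226,  15,  10])), (31, array([225.68, 237.74]), array([222, 236,   9,   4]))]
post top [(70, array([283.77, 241.29]), array([279, 237,  10,   9]))]
ball side [(77, array([251.94, 273.52]), array([247, 269,  10,  10]))]
post side [(221, array([309.79, 255.25]), array([305, 244,  11,  24]))]
```

```bash
python3 - <<'E'
from loc import *
I={n:robot.camera_info(n) for n in("top","side")}
print("ball",cross2(I["top"],(230.7,231.5),I["side"],(252,273.5)))
print("post",cross2(I["top"],(283.9,241.2),I["side"],(309.9,245.8)))
F=[("top",(0,78,108),(230.7,231.5),1),("side",(0,78,108),(252,273.5),1),("top",(-34.5,-28.9,105),(283.9,241.2),1),("side",(-34.5,-28.9,81),(309.8,255.8),1),
("top",(-75,-75,12),(308.8,254.9),.7),("side",(-75,-75,12),(341.6,277.5),.7)]
def res(x,full=False):
    c,s=np.cos(x[2]),np.sin(x[2]);r=[]
    for n,p,uv,w in F:
        p=np.array(p)/1000; P=[x[0]+c*p[0]-s*p[1],x[1]+s*p[0]+c*p[1],p[2]]
        r+=list(w*(np.array(proj(I[n],P))-uv))
    return np.array(r)
o=so.least_squares(res,[.6,.1,0.]);x=o.x
print(x,np.degrees(x[2]));print(np.round(o.fun.reshape(-1,2),2))
c,s=np.cos(x[2]),np.sin(x[2])
for n,p in dict(ball=(0,.078),post=(-.0345,-.0289),hinge=(0,.118)).items(): print(n,x[0]+c*p[0]-s*p[1],x[1]+s*p[0]+c*p[1])
np.save("pose.npy",x)
E
```

```text
ball (array([0.54094679, 0.2028184 , 0.10708649]), np.float64(0.0003479439040800479))
post (array([0.52012324, 0.08997632, 0.10227067]), np.float64(0.0005364937691280458))
[0.54976964 0.12511348 0.11404431] 6.534257791158317
[[-0.07 -0.03]
 [ 0.17 -0.42]
 [-1.41  0.57]
 [ 0.03 -0.52]
 [-0.32  0.51]
 [ 0.33 -1.55]]
ball 0.5408934559646026 0.202606788235411
post 0.5187824954513865 0.09247520591143367
hinge 0.5363415655130858 0.24234694793963701
```

Triangulation and the pose fit agree to about 2 mm: origin (0.550, 0.125), yaw 6.5°. Before moving I'll check the IK for both arcs and the height of obstacles on the way.

```bash
cat > plan.py <<'E'
from loc import *
X=np.load("pose.npy"); c,s=np.cos(X[2]),np.sin(X[2])
def W(p): p=np.asarray(p,float); return np.array([X[0]+c*p[0]-s*p[1],X[1]+s*p[0]+c*p[1],p[2]])
def ori(a): # tool down, jaw axis at clamp angle a
    a=a+X[2]; y=np.array([np.cos(a),np.sin(a),0]); z=np.array([0,0,-1.]); return np.stack([np.cross(y,z),y,z],1)
def ball(th):
    a=np.arctan2(.036,-.040)-th; r=np.hypot(.036,.040); return np.array([0,.118+r*np.cos(a),.072+r*np.sin(a)])
def pawl_tcp(th,dz=0): p=ball(th); p[2]+=-.019+dz; return W(p)
def post_tcp(w,z=.094,r=.045):
    a=np.radians(-140)+w; return W([r*np.cos(a),r*np.sin(a),z-.019])
E
python3 - <<'E'
from plan import *
for a in (0,np.pi):
  for th in (0,.8,1.75): print("pawl",a,th,np.round(robot.ik(pawl_tcp(th),ori(a)) if robot.ik(pawl_tcp(th),ori(a)) is not None else [0],0))
for b in (0,np.pi):
  for w in (0,.8,1.65):
    q=robot.ik(post_tcp(w),ori(np.radians(-50)+w+b)); print("post",b,w,None if q is None else np.round(q,0))
T=np.load("top0.npz"); I=robot.camera_info("top"); f,cx,cy,V=cam(I)
v,u=np.mgrid[:400,:640]; d=T["d"]; P=np.stack([(u-cx)/f*d,(v-cy)/f*d,d],-1)
Pw=(P-V[:3,3])@V[:3,:3]; m=(d>0)&(Pw[...,2]>.11)
n,l,st,ce=cv2.connectedComponentsWithStats(m.astype(np.uint8))
for k in range(1,n):
    if st[k,4]>10: q=Pw[l==k]; print(st[k,:4],np.round(q.min(0),2),np.round(q.max(0),2))
E
```

```text
pawl 0 0 [ 40.  19. -22.   0. -49. 147.]
pawl 0 0.8 [ 43.  18. -19.   0. -52. 143.]
pawl 0 1.75 [ 47.  21. -19.   0. -50. 140.]
pawl 3.141592653589793 0 [ 40.  19. -22.   0. -49. -33.]
pawl 3.141592653589793 0.8 [ 43.  18. -19.   0. -52. -37.]
pawl 3.141592653589793 1.75 [ 47.  21. -19.   0. -50. -40.]
post 0 0 [ 31.  15. -29.   0. -45. 105.]
post 0 0.8 [ 28.  18. -25.   0. -47. 154.]
post 0 1.65 [  28.   21.  -21.    0.  -48. -157.]
post 3.141592653589793 0 [ 31.  15. -29.   0. -45. -75.]
post 3.141592653589793 0.8 [ 28.  18. -25.   0. -47. -26.]
post 3.141592653589793 1.65 [ 28.  21. -21.   0. -48.  23.]
[569  83  71 129] [ 0.58 -0.65  0.11] [ 0.81 -0.53  0.24]
[ 84 133  47  33] [0.68 0.42 0.11] [0.75 0.49 0.19]
[531 178  39  37] [ 0.58 -0.51  0.11] [ 0.65 -0.44  0.12]
[  0 208  40 101] [0.39 0.57 0.11] [0.59 0.65 0.2 ]
[636 215   4   6] [ 0.56 -0.65  0.13] [ 0.57 -0.64  0.14]
[395 227   8   8] [ 0.53 -0.16  0.11] [ 0.55 -0.15  0.12]
[227 228   8   8] [0.53 0.19 0.11] [0.55 0.21 0.12]
```

Both half-turn options work; I'll use the one that keeps joint 6 mid-range. A 0.20 m object, the drill, is on the way, so I'll rise first and then approach the ball from above.

```bash
python3 - <<'E'
from plan import *
p=robot.read_position(); robot.servo_line([p[0],p[1],.31],speed=.2)
R=ori(np.pi); t=pawl_tcp(0)
robot.goto(t+[0,0,.2],R); robot.servo_line(t+[0,0,.08],R,.2)
robot.move_gripper(.5)
robot.servo_line(t+[0,0,.03],speed=.15)
for n in("top","side"):
    im,d=robot.grab_frame(n); c0=(160,150) if n=="top" else (170,170)
    cv2.imwrite(f"pics/{n}1.png",cv2.resize(im[c0[1]:c0[1]+150,c0[0]:c0[0]+200,::-1],None,fx=4,fy=4))
print(robot.read_t(),robot.read_position(),t,robot.read_force())
E
```

```text
4.9167 [0.54165874 0.20304909 0.12013694] [0.54089346 0.20260679 0.089     ] [ 0.34802799 -0.69789858  0.33696903]
```

```bash
python3 -c "
import cv2,numpy as np
a=cv2.imread('pics/top1.png');b=cv2.imread('pics/side1.png')
cv2.imwrite('pics/ts1.png',cv2.resize(np.hstack([a,b]),(800,300)))"
```

```text
(no output)
```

View pics/side1.png

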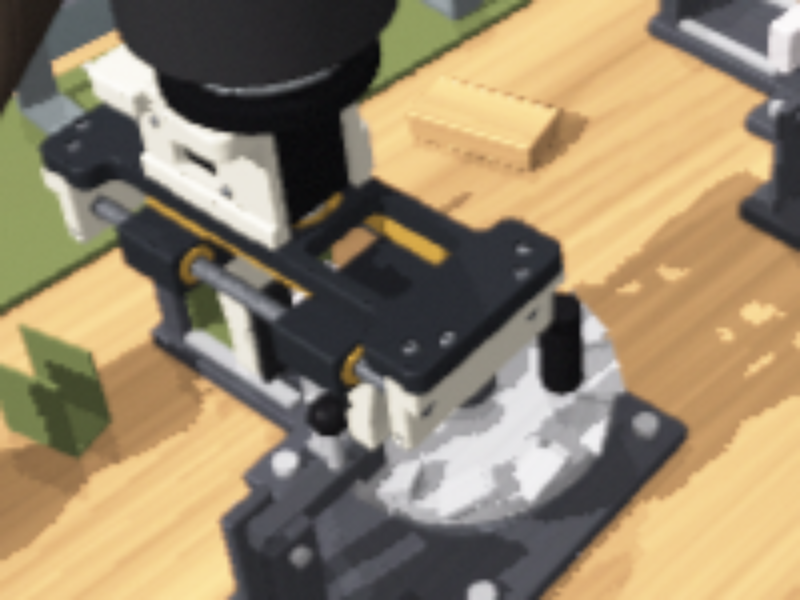

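The side view shows the ball at crop (328,412), just below and between the two fingers, and the body clears the post. I'll go down, grip, check, then follow the arc.

```bash
python3 - <<'E'
from plan import *
t=pawl_tcp(0,.001); robot.servo_line(t,speed=.08)
f0=robot.read_force(); robot.move_gripper(0.0)
print(robot.read_t(),"w mm",robot.read_grip_width()*88,robot.read_position()-t,f0,robot.read_force())
R=ori(np.pi)
for th in (.1,.2,.3):
    robot.servo_line(pawl_tcp(th,.001),R,.05)
print(robot.read_t(),"w",robot.read_grip_width()*88,robot.read_force(),robot.read_position()-pawl_tcp(.3,.001))
im,d=robot.grab_frame("side"); cv2.imwrite("pics/side2.png",cv2.resize(im[170:320,170:370,::-1],None,fx=4,fy=4))
E
```

```text
6.0083 w mm 15.925974767047919 [2.39743484e-04 7.49585647e-05 2.58543590e-04] [ 0.62153264  0.40348342 -0.10337633] [0.02398962 0.29891936 1.24431862]
6.7833 w 16.106433142298513 [ 3.13088959 -1.04604484 -0.4039291 ] [1.96747184e-04 2.13638200e-05 2.31541951e-05]
```

View pics/side2.png

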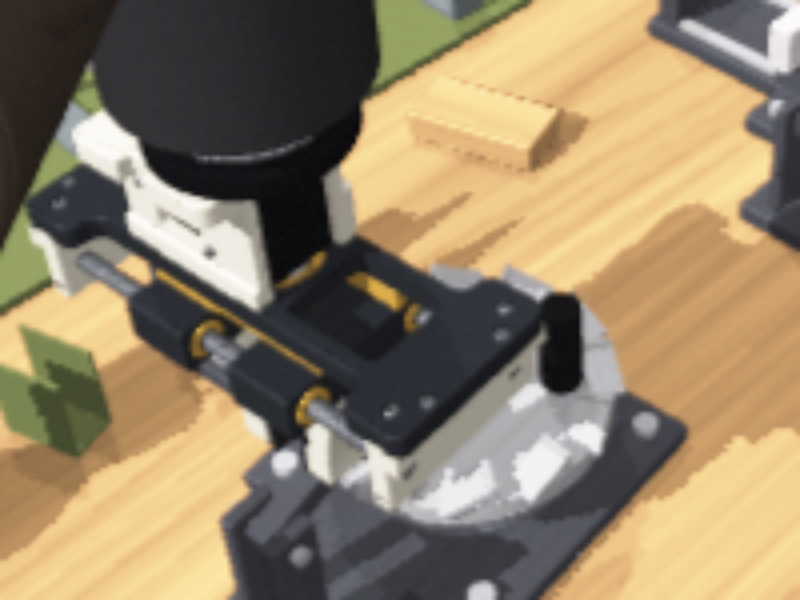

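The fingers hold the ball (about 16 mm opening, forces of about 3 N) and the bar is rising. I'll continue the arc.

```bash
python3 - <<'E'
from plan import *
R=ori(np.pi)
for k,th in enumerate(np.arange(.42,1.75,.12)):
    robot.servo_line(pawl_tcp(th,.001),R,.06)
    if k%2==0: print(round(th,2),robot.read_grip_width()*88,np.round(robot.read_force(),1))
im,d=robot.grab_frame("side"); cv2.imwrite("pics/side3.png",cv2.resize(im[170:320,170:370,::-1],None,fx=4,fy=4))
print(robot.read_t(), th)
E
```

```text
0.42 16.045670164733878 [ 3.5 -1.9 -0.7]
0.66 15.813928004200665 [ 4.2 -1.4 -0. ]
0.9 15.915908958326419 [ 4.  -1.4  3.1]
1.14 15.916149577802486 [ 2.7 -0.3  6.1]
1.38 15.87356789749099 [2.4 1.5 5.7]
1.62 16.27916774663568 [1.1 3.2 5.8]
9.9833 1.7400000000000004
```

View pics/side3.png

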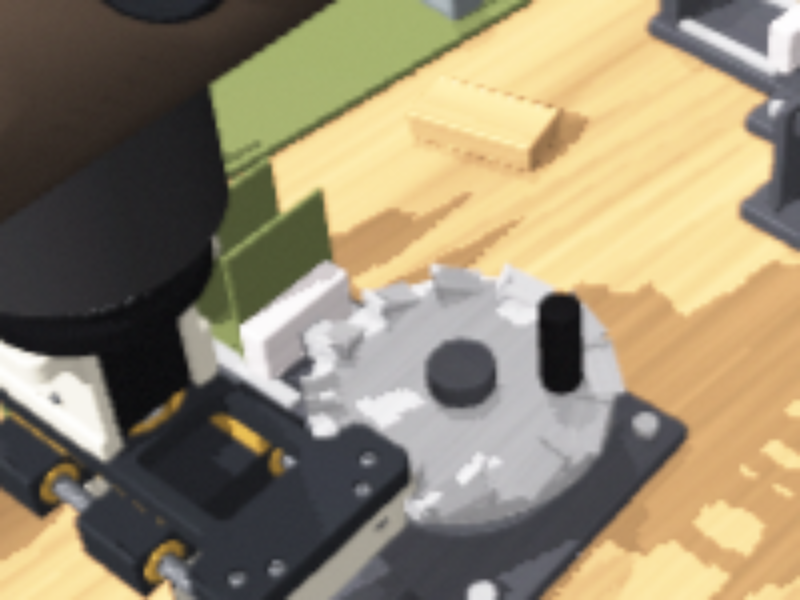

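The pawl has left the wheel and is carried to about 1.74 rad; the wheel hasn't moved. I'll release it, rise and look.

```bash
python3 - <<'E'
from plan import *
robot.move_gripper(.6); robot.dwell(.4)
p=robot.read_position(); robot.servo_line([p[0],p[1],.25],speed=.15)
R=ori(np.radians(-50)+np.pi)
robot.goto(post_tcp(0)+[0,0,.15],R)
robot.move_gripper(.36)
for n,b in(("side",(150,170)),("top",(180,140))):
    im,d=robot.grab_frame(n); cv2.imwrite(f"pics/{n}4.png",cv2.resize(im[b[1]:b[1]+180,b[0]:b[0]+200,::-1],None,fx=3,fy=3))
print(robot.read_t(),robot.read_grip_width()*88,robot.read_force())
E
```

```text
13.9417 31.93914000002615 [-0.20779013 -0.27289875 -0.17681681]
```

View pics/side4.png

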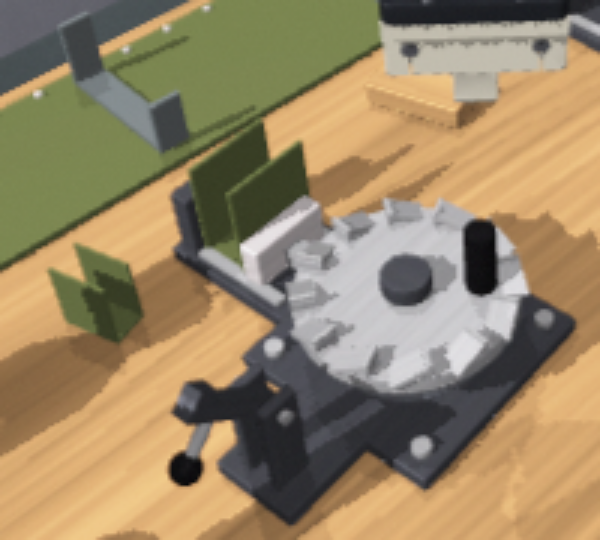

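View pics/top4.png

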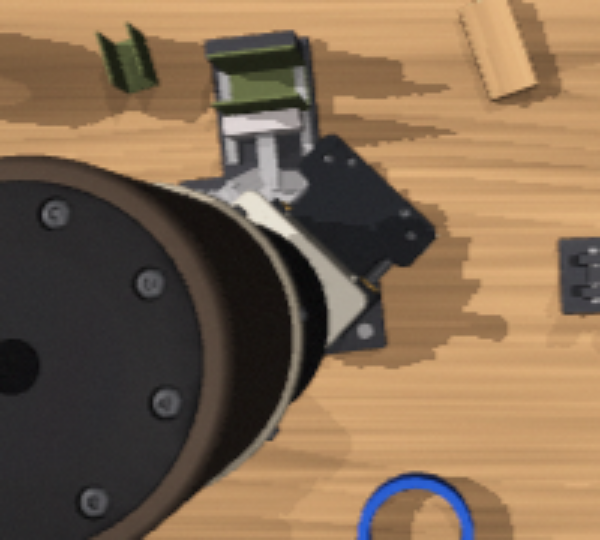

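The pawl lies open, ball hanging outwards at crop (185,468). The wheel and bracket are unchanged. Now I'll cage the post and turn the wheel along the arc.

```bash
python3 - <<'E'
from plan import *
robot.move_gripper(.43)
R=ori(np.radians(-50)+np.pi)
robot.servo_line(post_tcp(0)+[0,0,.035],R,.2); 
robot.servo_line(post_tcp(0),R,.06); print(robot.read_t(),np.round(robot.read_force(),1))
robot.move_gripper(.34); print(robot.read_grip_width()*88,np.round(robot.read_force(),1))
for k,w in enumerate(np.arange(.1,1.63,.1)):
    robot.servo_line(post_tcp(w),ori(np.radians(-50)+np.pi+w),.025)
    f=robot.read_force()
    if k%3==0: print(round(w,2),np.round(f,1))
    if np.linalg.norm(f)>25: print("high",w,f); break
print(robot.read_t(),w)
im,d=robot.grab_frame("side"); cv2.imwrite("pics/side5.png",cv2.resize(im[170:350,150:350,::-1],None,fx=3,fy=3))
E
```

```text
15.8 [-0.1 -0.4 -0.6]
29.911232319331425 [ 0.1  0.1 -0.9]
0.1 [-0.6  0.7 -0.5]
0.4 [-0.3 -1.1  0.1]
0.7 [-0.2 -0.4 -0. ]
1.0 [-0.9 -0.9 -0.3]
1.3 [-0.6 -0.8 -0.9]
1.6 [-0.2 -0.2 -0.2]
21.5583 1.6
```

View pics/side5.png

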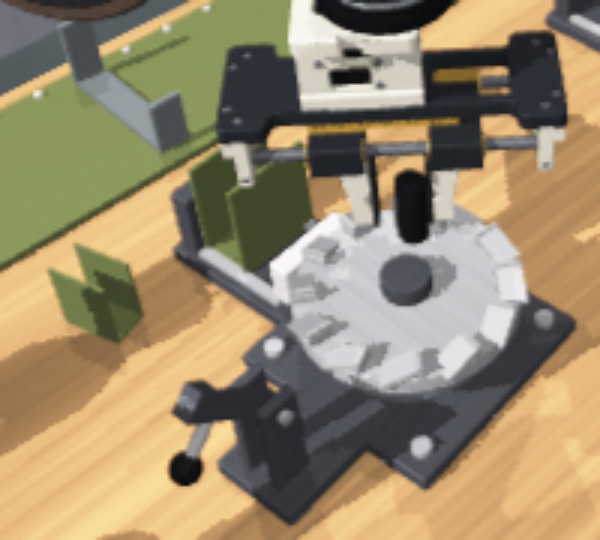

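The post has moved round to crop (412,205) and the jaw has backed off the bracket, which is still standing. I'll retreat straight up, move clear and measure the wheel angle.

```bash
python3 - <<'E'
from plan import *
robot.move_gripper(.42)
p=robot.read_position(); robot.servo_line([p[0],p[1],.26],speed=.15)
robot.goto([.40,-.25,.30],robot.read_tcp_rot()); robot.dwell(.3)
for n,b in(("side",(150,170)),("top",(200,140))):
    im,d=robot.grab_frame(n); np.savez(n+"6.npz",p=im,d=d); cv2.imwrite(f"pics/{n}6.png",cv2.resize(im[b[1]:b[1]+160,b[0]:b[0]+200,::-1],None,fx=3,fy=3))
print(robot.read_t(),robot.read_force())
im=np.load("top6.npz")["p"]; print(comp(im,(270,222,310,262),30))
for w in (1.3,1.4,1.5,1.6,1.7):
    a=np.radians(-140)+w; print(w,proj(robot.camera_info("top"),W([.045*np.cos(a),.045*np.sin(a),.105])))
def green(p,box):
    u0,v0,u1,v1=box;h=cv2.cvtColor(p,cv2.COLOR_RGB2HSV)[v0:v1,u0:u1]; m=cv2.inRange(h,(28,70,25),(50,255,160));v,u=np.nonzero(m);return len(u),u.mean()+u0,v.mean()+v0
for k in "06": print(k,[green(np.load(n+k+".npz")["p"],b) for n,b in(("top",(244,148,290,180)),("side",(205,200,258,262)))])
E
```

```text
25.2667 [-0.13550972  0.06831148  0.55416164]
[]
1.3 (np.float64(285.4423710907383), np.float64(216.33837736207118))
1.4 (np.float64(284.2834530282816), np.float64(214.59799221445402))
1.5 (np.float64(282.95637021402854), np.float64(212.98464278628566))
1.6 (np.float64(281.4744351015389), np.float64(211.51418126390945))
1.7 (np.float64(279.85245350962515), np.float64(210.20102783178956))
0 [(506, np.float64(266.2707509881423), np.float64(165.9090909090909)), (1595, np.float64(228.34043887147334), np.float64(224.43573667711598))]
6 [(546, np.float64(266.4761904761905), np.float64(166.77106227106228)), (1864, np.float64(230.2628755364807), np.float64(227.83315450643778))]
```

View pics/side6.png

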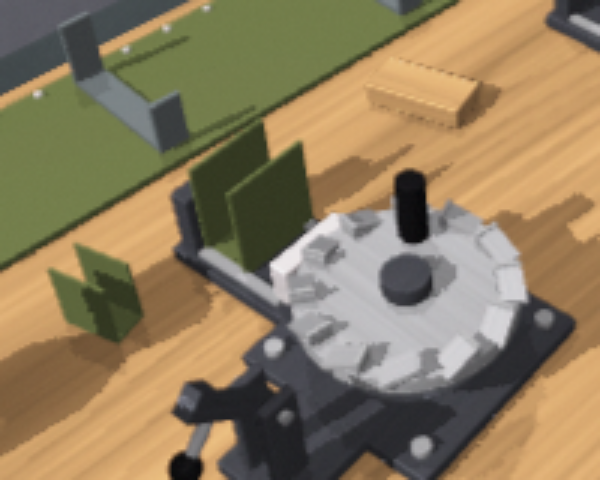

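View pics/top6.png

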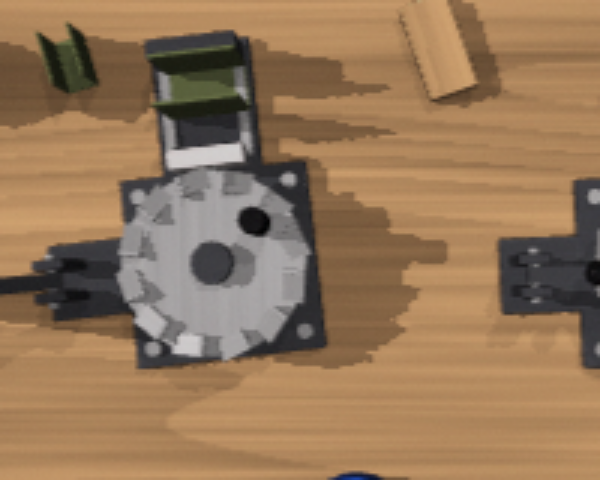

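The post is now at about (285,213) in the top view, the pawl is open and the bracket upright. I'll cross-check the wheel angle from the post's chord and the jaw's travel.

```bash
python3 - <<'E'
from plan import *
I=robot.camera_info("top"); im=np.load("top6.npz")["p"]
k=comp(im,(277,205,294,221),30); print(k)
a=onz(I,283.9,241.2,.105); b=onz(I,*max(k,key=lambda x:x[0])[1],.105); ch=np.linalg.norm((a-b)[:2]); print("chord",ch,"w",2*np.arcsin(ch/.09))
m=lambda p:[np.where(p[140:205,uu].min(1)>165)[0]+140 for uu in (266,268,270)]
for q in "06":
    print(m(np.load(f"top{q}.npz")["p"]))
E
```

```text
[(65, array([284.46, 213.46]), array([280, 210,  10,   8]))]
chord 0.059148682896943236 w 1.434215714331007
[array([180, 181, 182]), array([180, 181, 182]), array([180, 181, 182])]
[array([189, 190, 191, 192, 193, 194]), array([189, 190, 191, 192, 193, 194]), array([189, 190, 191, 192, 193, 194])]
```

```bash
python3 -c "
from rig import robot
robot.job_done(); print(robot.read_t())"
```

```text
the job is handed in; nothing more can be done
the job is handed in; nothing more can be done
```

I flipped the pawl open on the clamp holding the bracket, then turned its wheel back about 1.45 rad, and handed the job in. The clock stood at 25.3 s at my last reading, well under the 50 s limit. No verdict is reported.

**How it was done:** I gripped the ball knob, swung it along its arc to about 1.74 rad and let go, and the pawl fell open. I then caged the crank post loosely between the fingers, turned the wheel and moved the arm clear.

**Last checks, all from the camera pictures:**
- **Pawl:** it lies open, with the ball hanging outwards.
- **Wheel:** about 1.43 rad from the post's chord and about 1.46 rad from the fitted pose. The tool path suggests about 1.49 rad. They differ by about 0.06 rad, and all are above 1.3.
- **Jaw:** it stands clear of the bracket.
- **Bracket:** it stands upright in its place. Its green patch moved about 1 pixel in the top view and 2 to 4 in the side view. I put that down to the jaw no longer hiding part of it, but did not measure the bracket's position separately.
- **Empty clamp:** I never went near it, and the part seen in the last picture looks unchanged.
- **Forces:** the contact forces I read stayed under about 8 N.

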